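# Fold down the slide retainer, then shut the slide box

### The job

Put the slide box away for transport: first push the upright orange retainer flap over until it lies flat inside the box, then swing the blue lid over it and press it fully shut. Do it by pushing with the fingers only: do not lift or tip the box, leave it standing where it is, and do not disturb the things standing round it.

Things in the scene. Friction and masses are not known exactly. Their poses are not given: they have to be found in the camera images.
- slide_case: Blue slide box, loose, about 0.9 kg, 88 mm deep (x), 170 mm wide (y), walls 25 mm tall. Origin: centre of its underside. Its x points from the front wall (where the flap is hinged) to the back wall (where the lid is hinged) and may face any way on the bench; y along its width; z up. It slides if pushed with more than about 4 N.
- slide_flap (a joint): Angle (rad) of the orange retainer flap: 0 = folded flat into the box (stop), 1.57 = upright, 1.75 = leaning out, away from the lid (stop). Hinge axis along box y through box x = -37, z = 31 mm, just inside the front wall. At angle a the free edge is at box x = -37 + 72 cos a, z = 31 + 72 sin a mm. Stiff hinge (0.04 N m): stays where left; about 1 N at the edge moves it.
- flap_edge (a point): Middle of the flap's free edge, half-way through its thickness. The flap is a flat plate 72 mm long from hinge to edge, 64 mm wide, 4 mm thick, centred at box y = +30 mm; it folds towards the lid's hinge, into the box.
- slide_case_lid (a joint): Angle (rad) of the blue lid: 0 = shut, 1.92 = fully open (stop), leaning back, away from the flap. Hinge axis along box y through box x = 46, z = 26 mm. At angle a the outer corner of the free edge is at box x = 46 - 91 cos a + 15.5 sin a, z = 26 + 91 sin a + 15.5 cos a mm. Stiff hinge (0.08 N m): stays where left, so push it all the way; about 2 N at the edge moves it.
- lid_edge (a point): Middle of the lid's outer free edge (on top at the front when shut, 42 mm above the bench). The lid is a shallow tray 91 mm long from hinge to edge, 171 mm wide, 15.5 mm deep, hollow side to the box. It strikes the flap if that is not folded first.
- dropper: Bystander, loose: amber dropper bottle with a black bulb, 34 mm across, 104 mm tall. Origin: centre of its underside. Not to be moved.
- vial: Bystander, loose: small vial with a black cap, 22 mm across, 54 mm tall. Origin: centre of its underside. Not to be moved.
- petri: Bystander, loose: flat closed round dish, 92 mm across, 15 mm tall. Origin: centre of its underside. Not to be moved.
- cover_box: Bystander, loose: small clear box of cover slips, 26x26x12 mm. Origin: centre of its underside. Not to be moved.
- chamber: Bystander, loose: flat black case, 48x92x18 mm. Origin: centre of its underside. Not to be moved.
Mind the look-alikes: they are no part of the job. There is more than one size of the slide_case; the job needs the largest.

How it is judged:
On the way, in this order (a step that is already met when the one before it is completed fails the run):
1. the flap is folded down flat while the lid still stands open (value of joint slide_flap below 0.1 rad and value of joint slide_case_lid above 1.2 rad), for 0.2 s.
2. the lid is swung shut over the flap (value of joint slide_case_lid below 0.07 rad and value of joint slide_flap below 0.1 rad), for 0.2 s.
At the end, for the whole second after the job is handed in: The flap lies flat (within 0.1 rad, about 7 mm at its edge), the lid is shut over it (within 0.07 rad, about 6 mm at its edge) and at rest, the box stands flat on the bench within 25 mm of where it was, and no bystander has moved more than 20 mm (all of step 2 and velocity of joint slide_case_lid between -0.05 and 0.05 rad/s and distance of slide_case from where it was at the start of the episode below 0.025 m and angle between slide_case's own z axis and vertical below 0.05 rad and height (world z) of slide_case below 0.006 m and linear speed of slide_case below 0.02 m/s and not (distance of dropper from where it was at the start of the episode above 0.02 m) and not (distance of vial from where it was at the start of the episode above 0.02 m) and not (distance of petri from where it was at the start of the episode above 0.02 m) and not (distance of cover_box from where it was at the start of the episode above 0.02 m) and not (distance of chamber from where it was at the start of the episode above 0.02 m)); the robot touches nothing.
It fails at once if the lid is swung over while the flap still stands up (value of joint slide_case_lid below 1 rad and value of joint slide_flap above 0.3 rad).
It fails at once if the box is lifted or tipped (height (world z) of slide_case above 0.02 m or angle between slide_case's own z axis and vertical above 0.2 rad).
It fails at once if a bystander is lifted or pushed more than 20 mm from its place (distance of any of dropper, vial, petri, cover_box, chamber from where it was at the start of the episode above 0.02 m).
It also fails if it takes over 48 s, if anything falls off the work surface, if the arm or the gripper's body presses on something with over 40 N, if the wrist force passes 120 N, or if a joint passes its speed limit or range.

### The arm

A 6-joint arm with a two-finger parallel gripper is mounted at the origin on a cart in front of the work surface, level with it; the furniture and walls round the work are solid. World frame = base frame: x ahead of the robot, y to its left, z up, the work surface at z = 0. Lengths are in m, angles in rad, forces in N, time in s.
With the tool pointing down it reaches from about 0.35 to 0.85 m from the base axis. Payload 8.1 kg.
Tool frame: the origin (TCP) lies on the front face of the gripper's body, between the roots of the fingers; the fingertips stand 73 mm ahead of it and the grasp point (between the pads) lies 54 mm ahead of it; z points along the fingers, y is the direction in which the jaws open and shut (so a half turn about z gives the same grasp; the last joint's range is limited). The gripper opens to 85 mm and grips with 20 to 120 N. Pads are 22 mm wide; open, the fingers measure 114 mm over their backs; the gripper's body (76 mm by 85 mm) begins 54 mm behind the grasp point. The pads swing forward as they close: fully open they stand 13 mm farther back than shut.
Start: joints at [1.073, 0.13, 1.488, -0, 1.523, -0.085], TCP at [0.241, 0.55, 0.304] pointing down, gripper open.
Joint ranges: [-2.96, 2.96], [-0.89, 2.26], [0.02, 2.5], [-1.34, 4.48], [0, 2.73], [-2.66, 2.66]. Speed limits (rad/s): [2.39, 2.39, 2.79, 3.14, 3.14, 3.14].

### API

Orientations are given as a unit quaternion [x, y, z, w].
In Python, from plant import telemetry, imaging, ticket, regions_of, landmark_of gives the robot as it stands.
- The arm moves only by the shell command python3 -m handwheel 'ROWS' [FORCE]. ROWS is JSON, a list of rows, each a list of 5 numbers: the shift along the tool's x, y, z in m, then the turn about the tool's z in degrees, then the opening, from 0 (shut) to 1 (fully open). A call has exactly 10 rows; each row shifts and turns the pose as measured when the row begins, along the tool's axes as they then stand; what a row does not reach is not made up. A row lasts 1/10 s, in which the tool goes at most 50 mm and 8.59 degrees, less where a joint would pass 70% of its speed; a pose out of reach is approached as far as the arm can. A call is refused whole if a number of a shift passes 0.05 or a number of a turn 8.59, either way. A call with a gripper value outside its range is refused whole. The fingers move at their own pace and stop on an object; FORCE is the grip in N (left out, the last holds). Time passes only in rows, so rows that do not move let the fingers close, or fill a call up. It gives the time, the measured TCP pose, the force and the opening at its end, in the units of the state.
- telemetry.get_state(): the state, without advancing time (a new reading comes with each control period).
- imaging.capture(name): name is "scene" or "top" or "wrist"; returns a dict with "img" (384x512x3 uint8, blue, green, red), "mtx" (3x3 intrinsics, pixels), "k1" (the pictures are not rectified: a ray, as slopes to the right and down, at radius r is drawn at 1 + k1 r^2 times it, then the intrinsics apply), "position" and "orientation" of the camera in the world. Camera axes: x right, y down, z forward; pixel columns grow to the right and rows downward; lengths in m; the calibration is good to about 2 mm. A picture is of the moment at which its call begins. There is no depth.
- ticket.job_done(): hands the job in, once; it reports no verdict.
Trained networks look in the newest picture that a camera, given by its name, has taken for a name from the list of things; names that differ only in an ending like _2 or _b are one class to them, and where a whole thing is asked for, a point or a joint stands for the part that bears it (a point fixed in the world has none). Each returns a list of dicts, best first, with "p" (0 to 1); they miss things now and then, are a little off and sometimes report something else, mostly with a low value. They report only what shows in the picture. A call takes as long as a camera call. They do not tell look-alikes from the thing itself.
- regions_of(camera, thing): "mask" (384x512 bool, what is visible of it) and "rect" ([left, top, width, height] in pixels, round what is visible of it).
- landmark_of(camera, thing): "uv" ([column, row] in pixels: a listed point, or the origin of a listed thing).
The state is a dict: "time_s": time; "joint_positions": joint angles; "qd": joint speeds; "tau": joint torques, N m; "eef_pos": TCP position; "orientation": TCP orientation; "ft_force": force on the tool from outside, world axes, zero at the start; "torque": the same for the moment, N m; "opening": finger opening in m.
Only numpy, scipy, OpenCV 4.12 (cv2) and the standard library are available. Lean on these libraries where they do the work, as an engineer would, in place of code of your own. Each camera call takes 0.05 s, during which the arm holds its last target.

## Working session

There is one attempt and no reset: what is moved stays moved. The work goes in short steps, Python scripts to look and compute and a shell command to move; the robot and the scene stay as the last step left them, time stands still between calls to the robot, and variables do not carry over. Pictures are saved under pics/ and viewed, and the job is handed in when it is done.

```bash
ls; mkdir -p pics; python3 - <<'E'
from plant import telemetry, imaging, regions_of, landmark_of
import cv2,pickle
print(telemetry.get_state())
for c in ["scene","top"]:
    d=imaging.capture(c); cv2.imwrite(f"pics/{c}0.png",cv2.resize(d["img"],(800,600))); pickle.dump(d,open(f"{c}0.pkl","wb"))
    print(c,d["mtx"].tolist(),d["k1"],d["position"],d["orientation"])
    for n in ["slide_case","slide_flap","flap_edge","slide_case_lid","lid_edge","dropper","vial","petri","cover_box","chamber"]:
        try: print(n,[(round(r["p"],2),[int(v) for v in r["uv"]]) for r in landmark_of(c,n)],[(round(r["p"],2),[int(v) for v in r["rect"]]) for r in regions_of(c,n)])
        except Exception as e: print(n,e)
E
```

```text
pics
{'time_s': 0.0, 'joint_positions': array([ 1.07257865e+00,  1.31190592e-01,  1.48928898e+00,  1.53164494e-05,
        1.52300367e+00, -8.54056550e-02]), 'qd': array([4.57724577e-05, 1.39878048e-03, 1.22079383e-03, 5.59164524e-04,
       7.63721399e-04, 2.96345018e-04]), 'tau': array([ 2.07220305e-04, -5.69396818e+01, -5.00554240e+01, -3.76850421e-04,
        1.50344730e-02, -3.11872998e-05]), 'eef_pos': array([0.24048892, 0.54923652, 0.30282141]), 'orientation': array([ 2.04943801e-01,  9.78773286e-01, -9.03126631e-04, -2.79274142e-04]), 'ft_force': array([-0.61825576,  0.26119153,  0.87267704]), 'torque': array([-0.01498322,  0.01888314, -0.02262544]), 'opening': 0.08542885732208717}
scene [[450.813765931215, 0.0, 258.2286829148818], [0.0, 450.813765931215, 192.5511414072767], [0.0, 0.0, 1.0]] 0.008361764321654645 [ 0.051393   -0.83262129  0.84695006] [ 0.86481154 -0.25932875  0.1244504  -0.41153577]
slide_case [(0.88, [216, 233]), (0.8, [275, 210]), (0.76, [294, 262])] [(0.89, [253, 190, 41, 36]), (0.59, [265, 215, 73, 78]), (0.58, [194, 210, 46, 40])]
slide_flap it knows: cha
[... 1112 characters left out ...]
), (0.55, [256, 148, 29, 44])]
slide_flap it knows: chamber, cover_box, dropper, flap_edge, lid_edge, petri, slide_case, vial
flap_edge [(0.5, [317, 185])] [(0.57, [310, 180, 11, 19])]
slide_case_lid it knows: chamber, cover_box, dropper, flap_edge, lid_edge, petri, slide_case, vial
lid_edge [(0.92, [357, 177]), (0.85, [263, 172]), (0.82, [265, 216]), (0.45, [348, 224])] [(0.89, [257, 147, 28, 46]), (0.87, [248, 211, 37, 35]), (0.61, [327, 155, 44, 50])]
dropper [(0.5, [366, 218])] []
vial [] []
petri [(0.59, [185, 226])] [(0.84, [169, 213, 28, 25]), (0.6, [326, 152, 42, 53])]
cover_box [(0.57, [348, 226])] [(0.54, [341, 222, 12, 9])]
chamber [(0.68, [163, 179])] [(0.79, [146, 170, 29, 17])]
```

View pics/scene0.png

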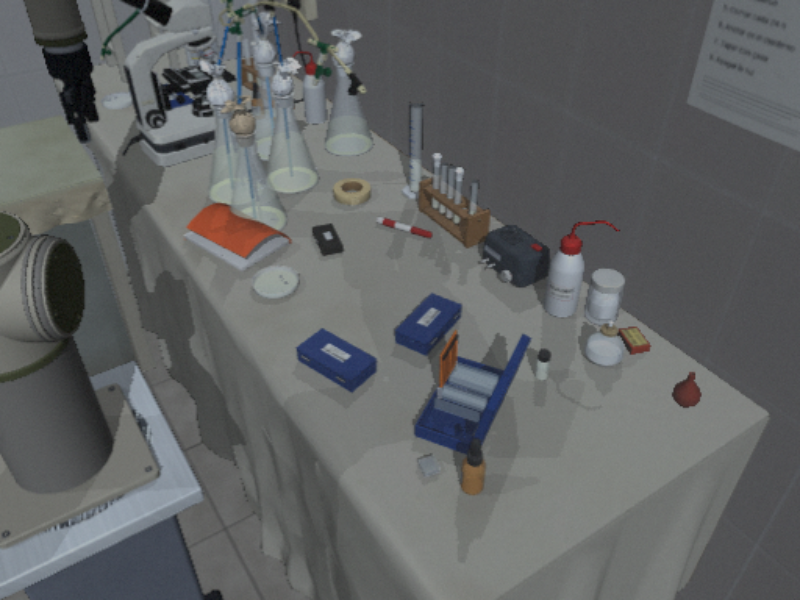

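View pics/top0.png

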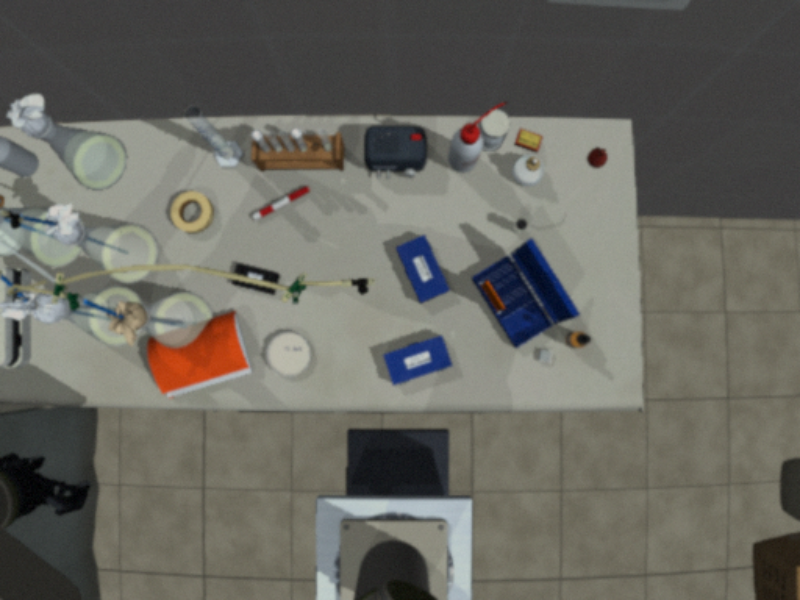

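```bash
python3 - <<'E'
import pickle,cv2,numpy as np
t=pickle.load(open("top0.pkl","rb"))["img"][130:250,235:395]
s=pickle.load(open("scene0.pkl","rb"))["img"][170:330,180:380]
cv2.imwrite("pics/topc.png",cv2.resize(t,(800,600),interpolation=cv2.INTER_CUBIC))
cv2.imwrite("pics/scenec.png",cv2.resize(s,(750,600),interpolation=cv2.INTER_CUBIC))
E
```

```text
(no output)
```

View pics/topc.png

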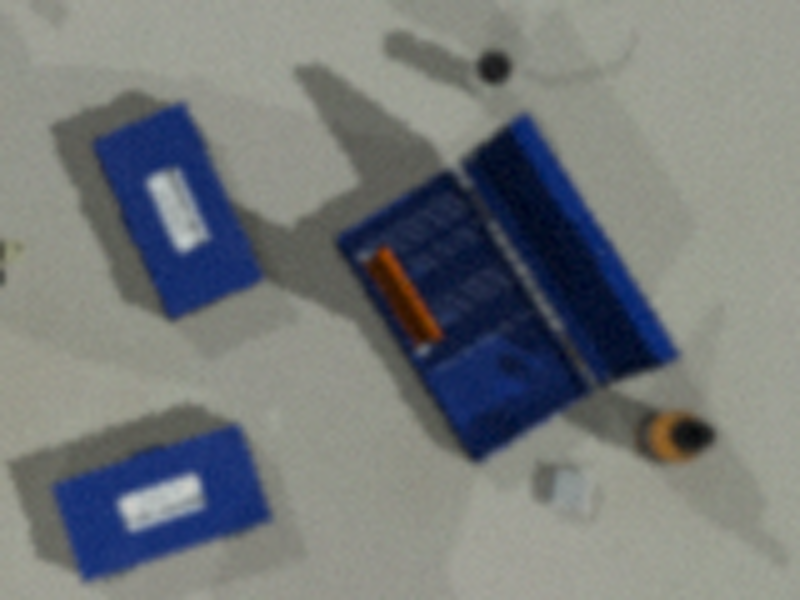

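View pics/scenec.png

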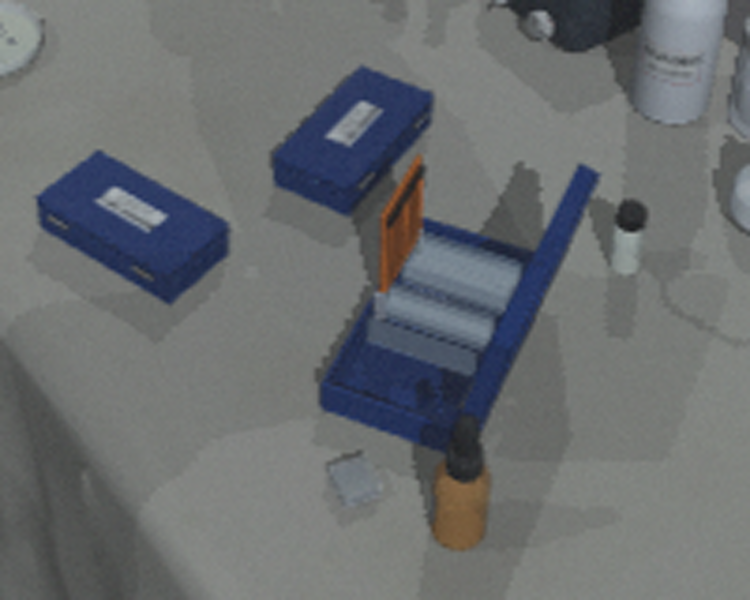

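The three candidate boxes in the top image are at (267,232), (270,172) and (326,191). The first two are small and closed. The open one at (326,191) is the largest and has the orange flap, so it is the one meant, and the crops confirm this. Next I'll measure its pose.

```bash
cat > h.py <<'E'
import numpy as np,cv2
from scipy.spatial.transform import Rotation as R
def ray(d,uv):
    K=d["mtx"];p=np.array([(uv[0]-K[0,2])/K[0,0],(uv[1]-K[1,2])/K[1,1]]);q=p.copy()
    for _ in range(20): q=p/(1+d["k1"]*(q@q))
    return R.from_quat(d["orientation"]).apply([q[0],q[1],1.])
def onz(d,uv,z):
    r=ray(d,uv);c=np.array(d["position"]);return c+r*(z-c[2])/r[2]
def proj(d,P):
    q=R.from_quat(d["orientation"]).inv().apply(np.atleast_2d(P)-np.array(d["position"]));q=q[:,:2]/q[:,2:]
    q=q*(1+d["k1"]*(q**2).sum(1,keepdims=True));K=d["mtx"]
    return q*[K[0,0],K[1,1]]+[K[0,2],K[1,2]]
def box2w(pose,P):
    x,y,th=pose;P=np.atleast_2d(P)/1000.;c,s=np.cos(th),np.sin(th)
    return np.c_[x+c*P[:,0]-s*P[:,1],y+s*P[:,0]+c*P[:,1],P[:,2]]
def lid(a,yy):  return [46-91*np.cos(a)+15.5*np.sin(a),yy,26+91*np.sin(a)+15.5*np.cos(a)]
def flap(a,yy): return [-37+72*np.cos(a),yy,31+72*np.sin(a)]
E
python3 - <<'E'
from h import *
import pickle
from scipy.optimize import least_squares
T=pickle.load(open("top0.pkl","rb"));S=pickle.load(open("scene0.pkl","rb"))
ft=lambda p:((np.array(p)+.5)/5-.5+[235,130]); fs=lambda p:((np.array(p)+.5)/3.75-.5+[180,170])
for n,p,z in [("frontA",(343,243),.025),("frontB",(475,460),.025),("lidA",(528,115),.1),("lidB",(678,355),.1),("vialcap",(494,67),.054),("dropper",(690,435),.1),("cover",(572,490),.012)]:
    print(n,onz(T,ft(p),z).round(3))
A=onz(T,ft((343,243)),.025);B=onz(T,ft((475,460)),.025);C=onz(T,ft((528,115)),.1)
print("width",np.linalg.norm(A-B))
# box y dir: flap at y=+30; flap nearer A end -> A is +y
def res(v):
    pose=v[:3];al,af=v[3],v[4];r=[]
    for P,uv in [([-44,85,25],(343,243)),([-44,-85,25],(475,460)),(lid(al,85.5),(528,115)),(lid(al,-85.5),(678,355)),(flap(af,62),(384,248)),(flap(af,-2),(438,345))]:
        r+=list(proj(T,box2w(pose,P))[0]-ft(uv))
    for P,uv in [([-44,-85,25],(322,382)),(flap(af,62),(419,160)),(flap(af,-2),(383,215)),(lid(al,85.5),(598,178)) ]:
        r+=list(proj(S,box2w(pose,P))[0]-fs(uv))
    return r
yd=(A-B)[:2];th=np.arctan2(yd[1],yd[0])-np.pi/2
m=(A+B)/2
s=least_squares(res,[m[0]+.044*np.cos(th),m[1]+.044*np.sin(th),th,1.9,1.57],loss="soft_l1")
print(s.x.round(4),np.degrees(s.x[2]));print(np.array(res(s.x)).reshape(-1,2).round(1))
for P in [flap(s.x[4],30),lid(s.x[3],0),lid(s.x[3],85.5),lid(s.x[3],-85.5)]: print(box2w(s.x[:3],P).round(4))
for n,p in [("drop",(304,312)),("vial",(347,245)),("cov",(273,298))]: print(n,onz(S,p,0).round(3))
for n,p in [("chamber",(163,179)),("petri",(185,226))]: print(n,onz(T,p,0).round(3))
E
```

```text
frontA [ 0.596 -0.163  0.025]
frontB [ 0.459 -0.245  0.025]
lidA [ 0.665 -0.265  0.1  ]
lidB [ 0.521 -0.353  0.1  ]
vialcap [ 0.705 -0.255  0.054]
dropper [ 0.473 -0.36   0.1  ]
cover [ 0.44  -0.311  0.012]
width 0.1604505883207802
[ 0.5522 -0.242  -1.0296  1.7281  1.6038] -58.990386426248826
[[-0.7 -1.9]
 [ 0.9  0.7]
 [ 0.2 -0.7]
 [ 0.6  0.8]
 [-0.2 -0.4]
 [ 0.3 -1.2]
 [-1.1  1.1]
 [-0.  -0.8]
 [-0.6  0.5]
 [ 0.  -1. ]]
[[ 0.5576 -0.1928  0.103 ]]
[[ 0.5911 -0.3068  0.1134]]
[[ 0.6644 -0.2627  0.1134]]
[[ 0.5179 -0.3508  0.1134]]
drop [ 0.479 -0.375  0.   ]
vial [ 0.701 -0.271  0.   ]
cov [ 0.443 -0.305  0.   ]
chamber [0.595 0.291 0.   ]
petri [0.443 0.216 0.   ]
```

The fit is good to about 1 px. Before I swing the arm across, I'll check the height of the hose and flask things and work out waypoints in tool axes.

```bash
python3 - <<'E'
from h import *
import pickle
T=pickle.load(open("top0.pkl","rb"));S=pickle.load(open("scene0.pkl","rb"))
f=lambda p:(np.array(p)+.5)*.64-.5
def tri(a,b):
    r1,r2=ray(T,f(a)),ray(S,f(b));c1,c2=np.array(T["position"]),np.array(S["position"])
    t=np.linalg.lstsq(np.c_[r1,-r2],c2-c1,rcond=None)[0]
    p,q=c1+r1*t[0],c2+r2*t[1];return ((p+q)/2).round(3),round(np.linalg.norm(p-q),3)
print("hose tip",tri((362,286),(357,86)));print("green",tri((296,288),(325,62)))
print("cork",tri((128,318),(243,122)));print("white",tri((62,220),(287,65)))
E
```

```text
hose tip (array([0.538, 0.032, 0.445]), np.float64(0.006))
green (array([0.533, 0.114, 0.456]), np.float64(0.003))
cork (array([0.506, 0.44 , 0.24 ]), np.float64(0.007))
white (array([0.66 , 0.54 , 0.291]), np.float64(0.002))
```

```bash
cat >> h.py <<'E'
pose=(0.5522,-0.242,-1.0296)
def plan(*pts):
    """pts: (bx,by,ztip) mm of fingertip centre; prints shifts in tool axes from current"""
    from plant import telemetry
    s=telemetry.get_state();Rt=R.from_quat(s["orientation"]);tip=s["eef_pos"]+Rt.apply([0,0,.073])
    c,n=np.cos(pose[2]),np.sin(pose[2]);d=tip[:2]-pose[:2]
    print("tip box",(np.array([c*d[0]+n*d[1],-n*d[0]+c*d[1],tip[2]])*1000).round(1),"t",round(s["time_s"],2),"F",np.round(s["ft_force"],1),"j",s["joint_positions"].round(2))
    X=Rt.as_matrix()[:,0];print("toolx yaw rel box",round(np.degrees(np.arctan2(X[1],X[0])-pose[2]),1),"z axis",Rt.as_matrix()[:,2].round(3))
    p=tip
    for q in pts:
        w=box2w(pose,q)[0];print(q,(Rt.inv().apply(w-p)*1000).round(1));p=w
E
python3 -c "
from h import *
plan((-75,30,200))"
```

```text
tip box [-839.   140.8  230.9] t 1.7 F [-0.6 -0.7  0.2] j [ 1.07  0.13  1.49 -0.    1.52 -0.09]
toolx yaw rel box 215.3 z axis [ 0. -0. -1.]
(-75, 30, 200) [-559.1 -532.3   30.9]
```

```bash
python3 -m handwheel '[[-0.025,-0.034,0,0,0],[-0.025,-0.034,0,0,0],[-0.025,-0.034,0,0,0],[-0.025,-0.034,0,0,0],[-0.025,-0.034,0,0,0],[-0.025,-0.034,0,0,0],[-0.025,-0.034,0,0,0],[-0.025,-0.034,0,0,0],[-0.025,-0.034,0,0,0],[-0.025,-0.034,0,0,0]]'; python3 -c "
from h import *
plan((-75,30,200))"
```

```text
time_s: 2.7
eef_pos: [0.3344, 0.1279, 0.3023]
orientation: [0.2, 0.98, 0.0, 0.001]
ft_force: [0.9, -0.4, 0.7]
opening: -0.0001
tip box [-429.1    4.1  229.3] t 2.7 F [ 0.9 -0.4  0.7] j [ 0.22 -0.58  2.1  -0.    1.62 -0.95]
toolx yaw rel box 215.9 z axis [ 0.003 -0.    -1.   ]
(-75, 30, 200) [-302.  -186.6   30. ]
```

```bash
python3 -m handwheel '[[-0.033,-0.021,0,0,0],[-0.033,-0.021,0,0,0],[-0.033,-0.021,0,0,0],[-0.033,-0.021,0,0,0],[-0.033,-0.021,0,0,0],[-0.033,-0.021,0,0,0],[-0.033,-0.021,0,0,0],[-0.033,-0.021,0,0,0],[-0.033,-0.021,0,0,0],[0,0,0,0,0]]'; python3 -m handwheel '[[0,0,0,7.2,0],[0,0,0,7.2,0],[0,0,0,7.2,0],[0,0,0,7.2,0],[0,0,0,7.2,0],[0,0,0,0,0],[0,0,0,0,0],[0,0,0,0,0],[0,0,0,0,0],[0,0,0,0,0]]'; python3 -c "
from h import *
plan((-75,30,200),(-75,30,85))"
```

```text
time_s: 3.7
eef_pos: [0.5393, -0.1822, 0.3055]
orientation: [0.203, 0.979, 0.001, 0.006]
ft_force: [-0.9, 0.6, -1.0]
opening: -0.0004
time_s: 4.7
eef_pos: [0.5385, -0.1814, 0.305]
orientation: [0.503, 0.865, 0.003, 0.004]
ft_force: [-1.4, -0.2, 0.9]
opening: -0.0001
tip box [-58.7  20.1 232. ] t 4.7 F [-1.4 -0.2  0.9] j [-0.42  0.04  1.58  0.    1.51 -0.94]
toolx yaw rel box 178.7 z axis [ 0.01   0.001 -1.   ]
(-75, 30, 200) [16.7  9.2 32. ]
(-75, 30, 85) [  0.5  -1.  115. ]
```

```bash
python3 -m handwheel '[[0.017,0.009,0.03,0,0],[0,0,0.035,0,0],[0,0,0.035,0,0],[0,0,0.035,0,0],[0,0,0.012,0,0],[0,0,0,0,0],[0,0,0,0,0],[0,0,0,0,0],[0,0,0,0,0],[0,0,0,0,0]]'; python3 -c "
from h import *
plan((-75,30,85),(-50,30,85),(-30,30,82),(-16,30,74),(-5,30,63),(2,30,49),(3,30,32))
from plant import imaging
for c in ['scene','top']:
    i=imaging.capture(c)['img']; i=i[150:330,180:420] if c=='scene' else i[100:280,200:440]
    cv2.imwrite('pics/a_%s.png'%c,cv2.resize(i,(720,540)))
"
```

```text
time_s: 5.7
eef_pos: [0.5444, -0.1636, 0.1629]
orientation: [0.5, 0.866, 0.004, 0.011]
ft_force: [0.6, -0.2, 0.8]
opening: -0.0001
tip box [-70.1  35.   89.9] t 5.7 F [ 0.6 -0.2  0.8] j [-0.38  0.14  1.74  0.    1.24 -0.91]
toolx yaw rel box 178.9 z axis [ 0.023 -0.005 -1.   ]
(-75, 30, 85) [ 4.9 -5.1  4.7]
(-50, 30, 85) [-25.    0.5   0.4]
(-30, 30, 82) [-19.9   0.3   3.3]
(-16, 30, 74) [-13.9   0.1   8.2]
(-5, 30, 63) [-10.8   0.   11.2]
(2, 30, 49) [-6.8 -0.1 14.1]
(3, 30, 32) [-0.7 -0.3 17. ]
```

View pics/a_scene.png

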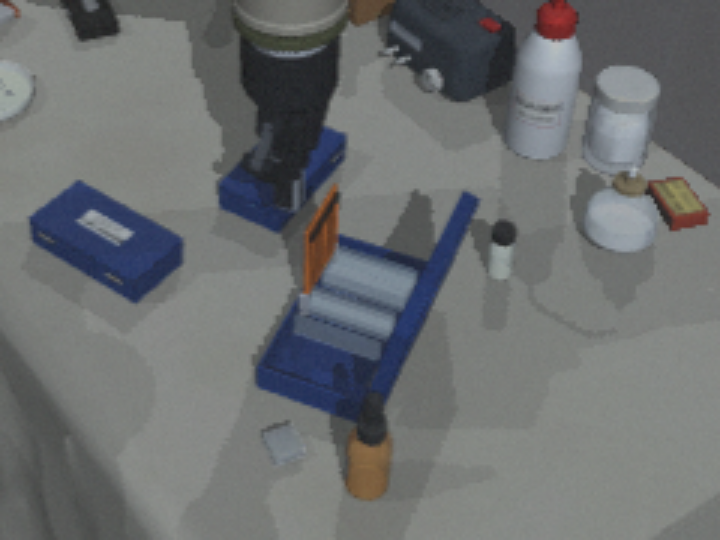

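The closed fingers, at about (290,195) in the crop, stand just outside the upright flap at (320,240). I'll start the push now.

```bash
python3 -m handwheel '[[-0.010,0,0.003,0,0],[-0.010,0,0.002,0,0],[-0.010,0,0.001,0,0],[-0.010,0,0.001,0,0],[-0.008,0,0.003,0,0],[-0.006,0,0.005,0,0],[-0.006,0,0.006,0,0],[-0.005,0,0.006,0,0],[0,0,0,0,0],[0,0,0,0,0]]'; python3 -c "
from h import *
plan((-5,35,63),(2,35,49),(3,35,32))
from plant import imaging
for c in ['scene']:
    i=imaging.capture(c)['img']; i=i[150:330,180:420] if c=='scene' else i[100:280,200:440]
    cv2.imwrite('pics/b_%s.png'%c,cv2.resize(i,(720,540)))
"
```

```text
time_s: 6.8
eef_pos: [0.5802, -0.2258, 0.1334]
orientation: [0.501, 0.866, 0.004, 0.011]
ft_force: [0.2, 1.2, -0.2]
opening: -0.0
tip box [ 1.6 33.6 60.4] t 6.8 F [ 0.2  1.2 -0.2] j [-0.46  0.31  1.6   0.01  1.21 -0.98]
toolx yaw rel box 178.9 z axis [ 0.022 -0.004 -1.   ]
(-5, 35, 63) [ 6.6  1.3 -2.7]
(2, 35, 49) [-6.8 -0.1 14.1]
(3, 35, 32) [-0.8 -0.3 17. ]
```

View pics/b_scene.png

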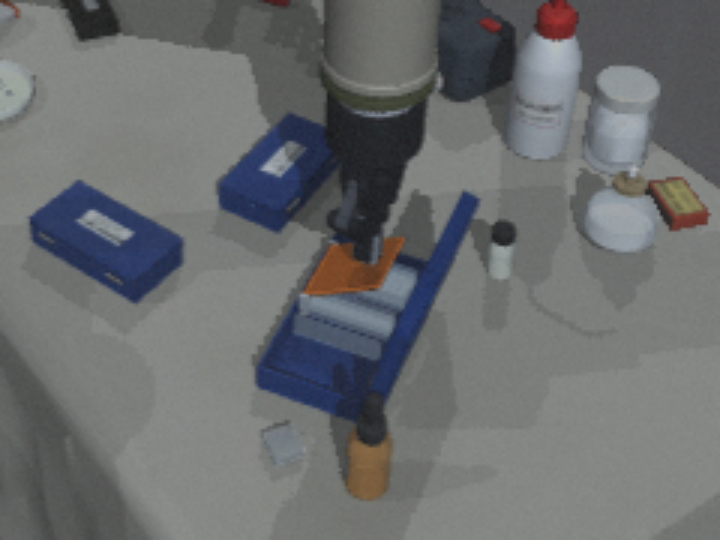

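The flap is at roughly 30°, with its edge near (390,265) in the crop. I'll press it straight down.

```bash
python3 -m handwheel '[[0,0,0.005,0,0],[0,0,0.005,0,0],[0,0,0.005,0,0],[0,0,0.005,0,0],[0,0,0.004,0,0],[0,0,0.003,0,0],[0,0,0.002,0,0],[0,0,0.001,0,0],[0,0,0,0,0],[0,0,0,0,0]]'; python3 -c "
from h import *
plan((3,35,32))"
```

```text
time_s: 7.85
eef_pos: [0.5817, -0.2256, 0.1061]
orientation: [0.5, 0.866, 0.004, 0.012]
ft_force: [-0.8, -0.3, -0.8]
opening: -0.0001
tip box [ 2.3 35.  33.1] t 7.85 F [-0.8 -0.3 -0.8] j [-0.45  0.35  1.61  0.01  1.16 -0.98]
toolx yaw rel box 179.0 z axis [ 0.024 -0.005 -1.   ]
(3, 35, 32) [-0.6  0.   1.1]
```

```bash
python3 -m handwheel '[[0,0,0.002,0,0],[0,0,0.002,0,0],[0,0,0.002,0,0],[0,0,0.002,0,0],[0,0,0.002,0,0],[0,0,0,0,0],[0,0,0,0,0],[0,0,0,0,0],[0,0,0,0,0],[0,0,0,0,0]]'; python3 -c "
from h import *
plan((3,35,32))"
```

```text
time_s: 8.85
eef_pos: [0.5823, -0.2257, 0.1057]
orientation: [0.5, 0.866, 0.003, 0.011]
ft_force: [-2.6, 1.2, 4.8]
opening: 0.0001
tip box [ 2.7 35.4 32.7] t 8.85 F [-2.6  1.2  4.8] j [-0.45  0.35  1.61  0.01  1.16 -0.98]
toolx yaw rel box 179.0 z axis [ 0.022 -0.005 -1.   ]
(3, 35, 32) [-0.3 -0.4  0.7]
```

The flap is on its stop: pushing further gained no travel and the force rose to about 5 N. I'll lift off and check it in a picture.

```bash
python3 -m handwheel '[[0,0,-0.02,0,0],[0,0,-0.04,0,0],[0,0,-0.04,0,0],[0,0,-0.04,0,0],[0,0,-0.02,0,0],[-0.03,-0.01,0,0,0],[-0.03,-0.01,0,0,0],[-0.03,-0.01,0,0,0],[-0.015,-0.005,0,0,0],[0,0,0,0,0]]'; python3 -c "
from h import *
plan((110,0,200),(110,0,85))
from plant import imaging
for c in ['scene']:
    i=imaging.capture(c)['img']; i=i[150:330,180:420] if c=='scene' else i[100:280,200:440]
    cv2.imwrite('pics/c_%s.png'%c,cv2.resize(i,(720,540)))
"
```

```text
time_s: 9.85
eef_pos: [0.6004, -0.3352, 0.267]
orientation: [0.499, 0.867, 0.003, 0.008]
ft_force: [0.7, 0.4, -0.5]
opening: 0.0004
tip box [105.4  -5.7 194. ] t 9.85 F [ 0.7  0.4 -0.5] j [-0.59  0.37  1.27  0.01  1.48 -1.11]
toolx yaw rel box 179.1 z axis [ 0.016 -0.002 -1.   ]
(110, 0, 200) [-4.6  5.9 -5.9]
(110, 0, 85) [  1.1  -1.5 115. ]
```

View pics/c_scene.png

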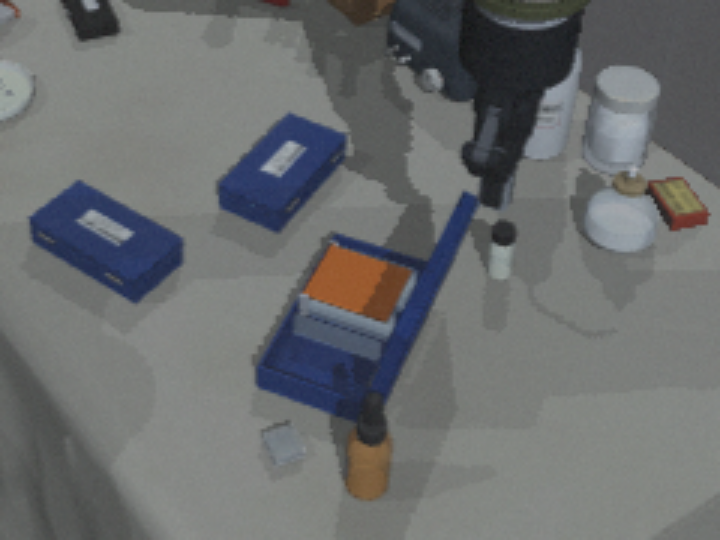

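The orange flap lies flat at about (360,280) in the crop, the lid is still open, and the bystanders are in place. I'll lower the fingers behind the lid.

```bash
python3 -m handwheel '[[-0.006,0.006,0.020,0,0],[0,0,0.025,0,0],[0,0,0.025,0,0],[0,0,0.020,0,0],[0,0,0.010,0,0],[0,0,0,0,0],[0,0,0,0,0],[0.008,0,0,0,0],[0.008,0,0,0,0],[0,0,0,0,0]]'; python3 -c "
from h import *
plan((72,0,95),(53,0,97),(32,0,93),(13,0,83),(-2,0,67),(-9,0,54),(-14,0,41))"
```

```text
time_s: 10.9
eef_pos: [0.6032, -0.3146, 0.1667]
orientation: [0.497, 0.868, 0.005, 0.008]
ft_force: [0.2, -0.0, 0.6]
opening: -0.0002
tip box [89.2  7.4 93.7] t 10.9 F [ 0.2 -0.   0.6] j [-0.56  0.42  1.39  0.01  1.31 -1.09]
toolx yaw rel box 179.4 z axis [ 0.019 -0.    -1.   ]
(72, 0, 95) [17.2 -7.6 -1.6]
(53, 0, 97) [19.  -0.2 -2.2]
(32, 0, 93) [21.  -0.3  3.8]
(13, 0, 83) [19.1 -0.4  9.8]
(-2, 0, 67) [15.2 -0.4 15.8]
(-9, 0, 54) [ 7.1 -0.3 12.9]
(-14, 0, 41) [ 5.1 -0.3 12.9]
```

```bash
python3 -m handwheel '[[0.008,-0.002,0,0,0],[0.008,-0.002,-0.001,0,0],[0.008,-0.001,-0.001,0,0],[0.008,0,-0.001,0,0],[0.008,0,0,0,0],[0.008,0,0.001,0,0],[0.008,0,0.002,0,0],[0,0,0,0,0],[0,0,0,0,0],[0,0,0,0,0]]'; python3 -c "
from h import *
plan((32,0,93),(13,0,83),(-2,0,67),(-9,0,54),(-14,0,41))
from plant import imaging
for c in ['scene']:
    i=imaging.capture(c)['img']; i=i[150:330,180:420] if c=='scene' else i[100:280,200:440]
    cv2.imwrite('pics/d_%s.png'%c,cv2.resize(i,(720,540)))
"
```

```text
time_s: 11.9
eef_pos: [0.5681, -0.2651, 0.1682]
orientation: [0.497, 0.868, 0.004, 0.011]
ft_force: [0.1, -0.1, 0.7]
opening: 0.0002
tip box [29.   3.  95.3] t 11.9 F [ 0.1 -0.1  0.7] j [-0.52  0.28  1.57  0.01  1.27 -1.06]
toolx yaw rel box 179.4 z axis [ 0.023 -0.003 -1.   ]
(32, 0, 93) [-3.  -3.   2.3]
(13, 0, 83) [19.1 -0.4  9.7]
(-2, 0, 67) [15.2 -0.4 15.8]
(-9, 0, 54) [ 7.2 -0.3 12.9]
(-14, 0, 41) [ 5.2 -0.3 12.9]
```

View pics/d_scene.png

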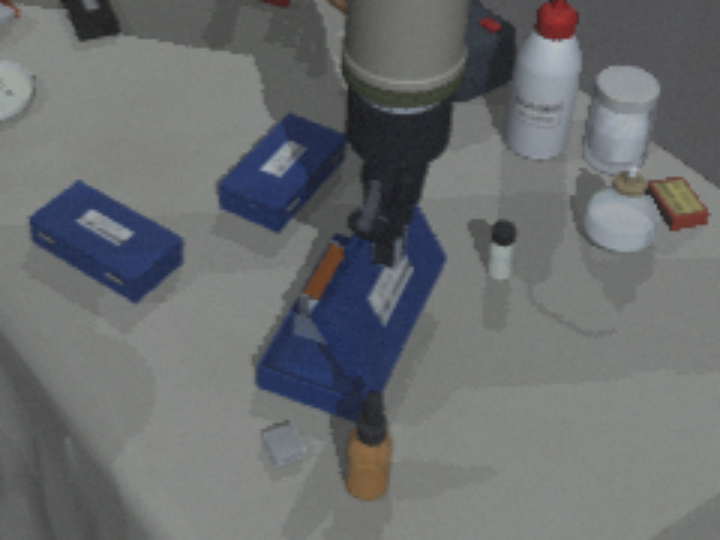

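The lid is about half-way over, with the fingers on its outer face near (385,250) in the crop, and the box hasn't moved. I'll carry on over and down.

```bash
python3 -m handwheel '[[0.008,0,0.004,0,0],[0.008,0,0.005,0,0],[0.007,0,0.006,0,0],[0.006,0,0.006,0,0],[0.005,0,0.006,0,0],[0.004,0,0.006,0,0],[0.003,0,0.006,0,0],[0.002,0,0.005,0,0],[0,0,0,0,0],[0,0,0,0,0]]'; python3 -c "
from h import *
plan((-14,0,41))
"
```

```text
time_s: 12.95
eef_pos: [0.5449, -0.2248, 0.1185]
orientation: [0.497, 0.868, 0.004, 0.01]
ft_force: [0.4, -1.0, 1.4]
opening: 0.0002
tip box [-17.5   3.8  45.5] t 12.95 F [ 0.4 -1.   1.4] j [-0.48  0.25  1.71  0.01  1.17 -1.02]
toolx yaw rel box 179.4 z axis [ 0.021 -0.003 -1.   ]
(-14, 0, 41) [-3.5 -3.8  4.5]
```

```bash
python3 -m handwheel '[[0,0,0.003,0,0],[0,0,0.003,0,0],[0,0,0.003,0,0],[0,0,0.003,0,0],[0,0,0.003,0,0],[0,0,0.003,0,0],[0,0,0.003,0,0],[0,0,0,0,0],[0,0,0,0,0],[0,0,0,0,0]]'; python3 -c "
from h import *
plan((-14,0,41))
"
```

```text
time_s: 13.95
eef_pos: [0.5466, -0.2257, 0.1158]
orientation: [0.497, 0.868, 0.004, 0.009]
ft_force: [-0.9, -0.2, 0.2]
opening: 0.0004
tip box [-15.9   4.7  42.8] t 13.95 F [-0.9 -0.2  0.2] j [-0.48  0.26  1.7   0.01  1.16 -1.02]
toolx yaw rel box 179.4 z axis [ 0.02  -0.002 -1.   ]
(-14, 0, 41) [-2.  -4.8  1.8]
```

```bash
python3 -m handwheel '[[0,0,0.003,0,0],[0,0,0.004,0,0],[0,0,0.004,0,0],[0,0,0.004,0,0],[0,0,0.004,0,0],[0,0,0.004,0,0],[0,0,0.004,0,0],[0,0,0.004,0,0],[0,0,0.004,0,0],[0,0,0.004,0,0]]'; python3 -c "
from h import *
plan((-14,0,41))
"
```

```text
time_s: 14.95
eef_pos: [0.548, -0.2261, 0.1137]
orientation: [0.495, 0.869, 0.003, 0.005]
ft_force: [-21.0, 9.5, 42.0]
opening: 0.0005
tip box [-15.3   5.4  40.7] t 14.95 F [-21.    9.5  42. ] j [-0.48  0.27  1.69  0.01  1.17 -1.02]
toolx yaw rel box 179.6 z axis [ 0.012 -0.001 -1.   ]
(-14, 0, 41) [-1.4 -5.3 -0.3]
```

With 42 N on it the lid went no lower, so it is shut. I'll lift clear and check.

```bash
python3 -m handwheel '[[0,0,-0.004,0,0],[0,0,-0.02,0,0],[0,0,-0.04,0,0],[0,0,-0.04,0,0],[0,0,-0.04,0,0],[0.04,0,0,0,0],[0.04,0,0,0,0],[0.04,0,0,0,0],[0.04,0,0,0,0],[0,0,0,0,0]]'; python3 - <<'E'
from h import *
from plant import imaging, landmark_of
plan()
I={}
for c in ['scene','top']:
    d=imaging.capture(c);i=d['img'].copy()
    P=box2w(pose,[[-45,85.5,41.5],[-45,-85.5,41.5],[46,-85.5,41.5],[46,85.5,41.5]])
    for L in landmark_of(c,'slide_case')+landmark_of(c,'lid_edge'): print(c,round(L['p'],2),np.round(L['uv'],1))
    print("pred edge",proj(d,box2w(pose,[[-45,0,41.5],[0,0,0]])).round(1))
    x0,y0=(180,150) if c=='scene' else (200,100)
    z=cv2.resize(i[y0:y0+180,x0:x0+240],(800,600),interpolation=cv2.INTER_CUBIC)
    q=((proj(d,P)-[x0,y0]+.5)*600/180-.5)
    for p in q: cv2.circle(z,tuple(int(v) for v in p),4,(0,255,0),1)
    cv2.imwrite('pics/e_%s.png'%c,z)
E
```

```text
time_s: 15.95
eef_pos: [0.4622, -0.0851, 0.2595]
orientation: [0.497, 0.868, 0.003, 0.004]
ft_force: [0.2, -0.1, 0.9]
opening: -0.0002
tip box [-180.6    4.4  186.5] t 15.95 F [ 0.2 -0.1  0.9] j [-0.29 -0.21  1.9   0.    1.44 -0.83]
toolx yaw rel box 179.4 z axis [ 0.011  0.001 -1.   ]
scene 0.95 [273.7 213.2]
scene 0.93 [294.8 261.4]
scene 0.93 [213.  234.9]
scene 0.96 [264.7 195.1]
scene 0.75 [205.8 153.4]
scene 0.61 [277.9 246.2]
scene 0.6 [227.3 218.2]
pred edge [[278.6 244.3]
 [294.5 261.6]]
top 0.93 [269.7 172.2]
top 0.89 [327.7 196.4]
top 0.57 [269.7 230.1]
top 0.67 [262.1 172.4]
top 0.58 [320.  198.8]
top 0.57 [267.9 216.8]
pred edge [[317.1 199.1]
 [326.7 192.8]]
```

View pics/e_scene.png

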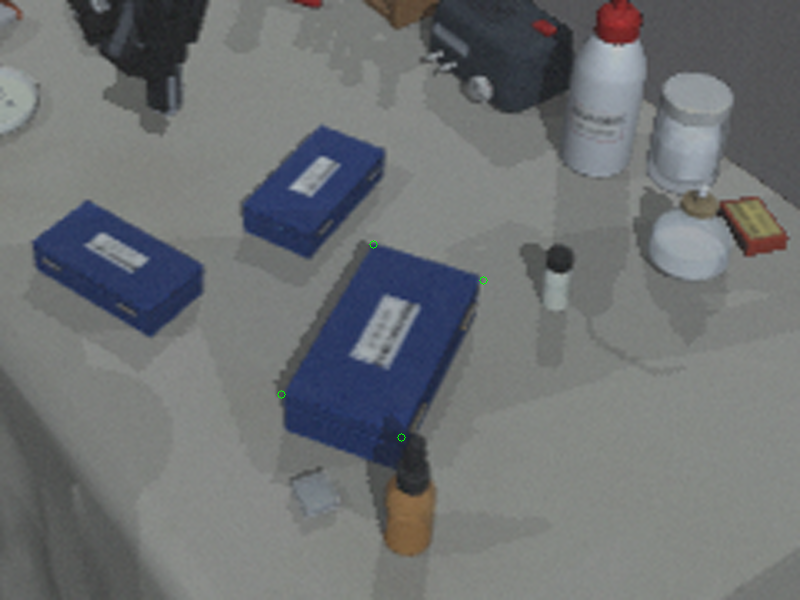

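View pics/e_top.png

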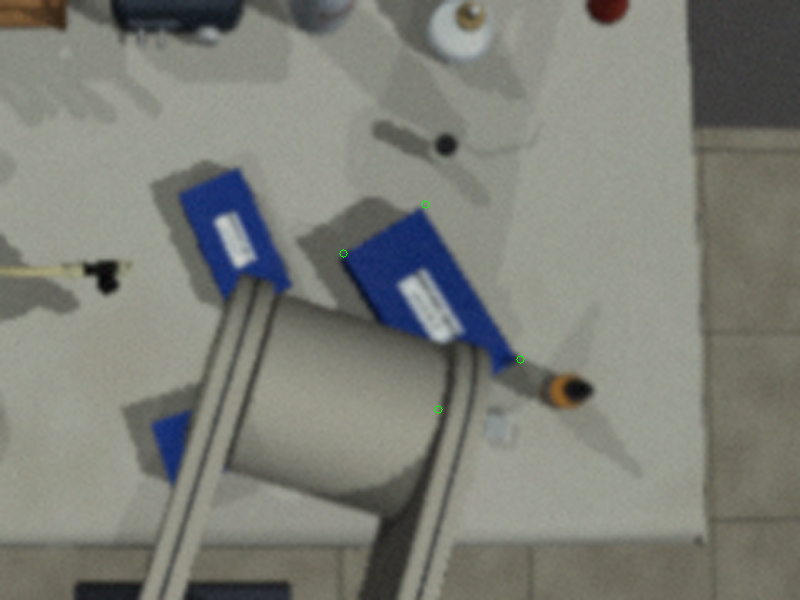

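The lid is shut and the box matches the prediction to within about 2 px (a few mm). The bystanders are in place and the robot is clear, so I'll hand in.

```bash
python3 -c "
from plant import ticket
print(ticket.job_done())"
```

```text
the job is handed in; nothing more can be done
None
```

I folded the orange flap flat onto its stop, then swung the blue lid over from behind and pressed it shut. I did it all with the closed fingertips, lifted clear, and handed in shortly after 16 s of the 48 s limit.

- **Flap:** pressing further gave no more travel. The fingertip stood at 32.7 mm against about 33 mm for a flat flap, and the picture taken before the lid moved shows it flat with the lid still open.
- **Lid:** under a final 42 N press the fingertip read 40.7 mm, against about 41.5 mm for a shut lid. That press was harder than it needed to be and put about 23 N sideways on the box.
- **Box and bystanders:** in the final pictures the box is closed and flat, within about 2 px (a few mm) of where it started. The dropper, vial and cover box look undisturbed. I did not re-measure the petri dish or the chamber, but the fingertips stayed well away from them.
- **Where checks disagreed:** the arm hid part of the box in the last top view. There the network's point for the box was about 4 px from where I expected it, while the scene view agreed to within 1 px at the box origin and 2 px at the lid edge.

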